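Chuck grip check on a sprung pull gauge

TASK

Check that the chuck on the bench pull gauge grips: turn its knurled sleeve clockwise (seen from above) as far as it goes, so the jaws close on the test pin standing in it. Then take the pin by its brass head alone and pull it straight up against the spring, drawing the rod out of its tube until the rod's pointer is level with the black index tab on the scale post, and finish while still holding it steady there. Do not shift the index tab, and leave the other things on the bench where they are.

Things in the scene. Friction and masses are not known exactly. Their poses are not given: they have to be found in the camera images.
- gauge: pull gauge fixed to the bench (sizes in mm): grey base plate 130 (x) x 195 (y) x 15 thick, an upright tube at its origin, a square scale post 10 wide and 145 tall at its y = +95. Origin on the bench, on the tube's axis; z up. The tube's dark collar (diameter 42) tops out at height 62. Out of the tube comes the telescoping rod with, from below, the pointer, then the chuck.
- rod: the telescoping rod with the pointer, chuck, jaws and sleeve that it carries; origin on the axis at the tube's rim (62 above the bench) when fully in; rises as it is pulled out; z up, never turns. The sleeve's top is 48 above this origin, the chuck's inner floor 18 above it. It slides up 60 to its stop; the inner spring plus the chuck's weight pull it back with about 6 N when fully in and 12 N when drawn out 55; let go, it springs back in
- sleeve (a joint): turn of the knurled steel chuck sleeve (rad), growing clockwise seen from above: 0 is wide open, 1.25 the jaws meet the pin's neck, 1.30 end stop. It stays where it is left (friction about 0.08 N m). Starts between 0 and 0.35
- sleeve_mid (a point): a point on the sleeve's axis, 8 below its top edge, a good height to grip. The sleeve is a round ring, outer diameter 40, 32 tall, from 78 to 110 above the bench when the rod is in. The flat pointer bar passes 8.5 below the sleeve's lower edge, on the post's side only
- test_pin: the loose steel test pin standing upright in the chuck; origin under its foot. Foot diameter 11, 7.5 tall; neck diameter 6; brass head on top diameter 16, 18 tall; 62 in all. Closed jaws meet its neck just above the foot, so that pulling the pin pulls the rod after about 1 mm of play; with the jaws open it simply lifts out
- pin_head (a point): centre of the pin's brass head (diameter 16, height 18), 53 above its foot: at first 133 above the bench; the head's underside is 14 above the sleeve's top and its top 32 above it
- pin_foot (a point): centre of the underside of the pin's foot; at rest on the chuck's inner floor, 80 above the bench
- chuck_floor (a point): centre of the chuck's inner floor, on which the pin's foot stands; rises with the rod
- pointer_tip (a point): tip of the rod's flat horizontal pointer (3 thick), at the gauge's y = +74, 68 above the bench when the rod is in; rises with the rod
- index_tip (a point): tip of the black index tab (3 thick) that clips round the scale post, at the gauge's y = +77, set somewhere from 96 to 120 above the bench: the length mark. Axis z up. The pointer passes freely beside it with a 3 gap
- arch_a: bystander: cream plaster dental arch model, about 65 x 60 x 25; origin under its middle
- arch_b: bystander: reddish stone dental arch model, about 60 x 57 x 25; origin under its middle
- wax_knife: bystander: slim wax knife with a wooden handle and steel blade, 155 long, 12 wide, lying along its x; origin near its middle
- wax_jar: bystander: small amber glass jar with metal cap, diameter 48, 45 tall; origin under its middle
- mix_bowl: bystander: dark rubber mixing bowl, diameter 100, 50 tall; origin under its middle
- handpiece: bystander: metal bench handpiece, 150 long, 18 thick, lying along its x; origin under its middle
- rinse_bottle: bystander: clear plastic bottle, diameter 60, 150 tall; origin under its middle
Mind the look-alikes: they are no part of the job. Leave any brown or red look-alike of the gauge alone.

How it is judged (in metres and radians):
On the way:
1. the sleeve is turned home and the jaws are closed on the pin, with the rod still in and the pin seated (value of joint sleeve above 1.1 rad and height (world z) of chuck_floor below 0.092 m and distance between pin_foot and chuck_floor below 0.006 m), for 0.2 s.
At the end, for the whole second after the job is handed in: the pointer tip is within 4 mm in height of the index tab and still (under 10 mm/s); the sleeve is turned past 1.1 rad with the pin's foot within 6 mm of the chuck's floor; the fingers hold the pin (over 2 N) and the robot does not touch the rod, chuck or sleeve (z of pointer_tip in the frame of index_tip between -0.004 and 0.004 m and linear speed of rod below 0.01 m/s and value of joint sleeve above 1.1 rad and distance between pin_foot and chuck_floor below 0.006 m and contact force between the fingers and test_pin above 2 N and contact force between each of the arm, the fingers and rod below 0.5 N); the arm keeps its last pose, push and grip.
It fails at once if the index tab is shifted by more than 3 mm (distance of index_tip from where it was at the start of the episode above 0.003 m).
It fails at once if a bystander is moved by more than 30 mm (distance of any of arch_a, arch_b, wax_knife, wax_jar, mix_bowl, handpiece, rinse_bottle from where it was at the start of the episode above 0.03 m).
It also fails if it takes over 45 s, if anything falls off the work surface, if the arm or the gripper's body presses on something with over 40 N, if the wrist force passes 120 N, or if a joint passes its speed limit or range.

ROBOT

A 6-joint arm with a two-finger parallel gripper is mounted at the origin on the work surface. World frame = base frame: x ahead of the robot, y to its left, z up, the work surface at z = 0. Lengths are in mm, angles in rad, forces in N, time in s.
With the tool pointing down it reaches from about 350 to 875 mm from the base axis. Payload 4.2 kg.
Tool frame: the origin (TCP) lies midway between the tips of the shut fingers; the grasp point (between the pads) lies 19 mm behind it (arm.grip_point_offset is the z of the grasp point in the tool frame, in mm); z points along the fingers, x is the direction in which the jaws open and shut, and the axes are right-handed (so a half turn about z gives the same grasp; the last joint's range is limited). The gripper opens to 85 mm and grips with 20 to 120 N. Pads are 22 mm wide; open, the fingers measure 114 mm over their backs; the gripper's body (76 mm by 85 mm) begins 54 mm behind the grasp point. The pads swing forward as they close: fully open they stand 13 mm farther back than shut.
Start: joints at [-0.929, 0.385, 0.008, 0, -1.194, -0.259], TCP at [233.463, -579.736, 231.312] pointing down, gripper open.
Joint ranges: [-3.14, 3.14], [-1.21, 2.06], [-1.07, 1.41], [-3.16, 2.05], [-2.99, -0.16], [-3.1, 3.1]. Speed limits (rad/s): [2.79, 2.79, 3.14, 3.14, 3.14, 3.14].

INTERFACE

Orientations are given as a unit quaternion [x, y, z, w].
In Python, from bench import arm gives the robot as it stands.
- The arm moves only by the shell command python3 -m jog 'ROWS'. ROWS is JSON, a list of rows, each an object of numbers: "hand": the finger opening in mm, from 0 to 85.4; "dx", "dy", "dz": the shift along the tool's x, y, z in mm; "rx", "ry", "rz": the turn, a rotation vector about the tool's x, y, z in rad. A call has 1 to 5 rows; each row shifts and turns the commanded pose from where the row before left it, along the tool's axes as they then stand; what a row does not reach is not made up. A row lasts 1/12 s, in which the tool goes at most 41.7 mm and 7.16 degrees, less where a joint would pass 70% of its speed; a pose out of reach is approached as far as the arm can. A call with a gripper value outside its range is refused whole. The fingers move at their own pace and stop on an object; the grip force is fixed at half the most. Time passes only in rows, so rows that do not move let the fingers close. It gives the time, the measured TCP pose, the force and the opening at its end, in the units of the state.
- arm.read_state(): the state, without advancing time (a new reading comes with each control period).
- arm.get_image(name): name is "scene" or "side" or "wrist"; returns a dict with "img" (400x640x3 uint8, red, green, blue), "depth" (400x640 float32, mm along the optical axis (not along the pixel's ray), 0 where there is no reading), "intrinsics" (3x3 intrinsics, pixels), "dist" ([k1, k2, p1, p2, k3] as OpenCV has them; the pictures are not rectified), "R" (3x3) and "t" (3): a world point X has camera coordinates R X + t; the wrist camera has in their place "T_tool_cam" (4x4, takes a point from camera to tool coordinates, whose origin is the TCP and whose axes are the tool frame's). Camera axes: x right, y down, z forward; pixel columns grow to the right and rows downward; lengths in mm; the calibration is good to about 2 mm. A picture is of the moment at which its call begins: read the wrist's pose just before it.
- arm.job_done(): hands the job in, once; it reports no verdict.
The state is a dict: "clock": time; "joints": joint angles; "joint_vel": joint speeds; "joint_efforts": joint torques, N m; "position": TCP position; "ee_rot": TCP orientation; "contact_force": force on the tool from outside, world axes, zero at the start; "wrist_torque": the same for the moment, N m; "gripper_width": finger opening in mm.
Only numpy, scipy, OpenCV 4.12 (cv2) and the standard library are available. Lean on these libraries where they do the work, as an engineer would, in place of code of your own. Each camera call takes 0.05 s, during which the arm holds its last target.

## Working session

There is one attempt and no reset: what is moved stays moved. The work goes in short steps, Python scripts to look and compute and a shell command to move; the robot and the scene stay as the last step left them, time stands still between calls to the robot, and variables do not carry over. Pictures are saved under pics/ and viewed, and the job is handed in when it is done.

```bash
ls; mkdir -p pics
python3 - <<'E'
from bench import arm
import cv2
s=arm.read_state();print(s)
print(arm.grip_point_offset)
for n in ["scene","side","wrist"]:
    d=arm.get_image(n)
    cv2.imwrite(f"pics/{n}0.png",d["img"][:,:,::-1])
    print(n,d["intrinsics"],d["dist"],d.get("R"),d.get("t"),d.get("T_tool_cam"))
E
```

```text
pics
{'clock': 0.0, 'joints': array([-9.29393975e-01,  3.85549328e-01,  6.62685778e-03, -5.20877142e-04,
       -1.19399435e+00, -2.58588001e-01]), 'joint_vel': array([-9.87137549e-04,  6.52120167e-05, -1.43823624e-03,  1.08432069e-03,
       -2.27581252e-05,  9.86796599e-04]), 'joint_efforts': array([ 2.81176006e-03, -3.92285335e+01,  1.88399416e+01,  4.18609634e+00,
       -4.66902566e-03,  1.89654492e-05]), 'position': array([ 233.25504578, -579.21067854,  230.22310322]), 'ee_rot': array([ 5.59752151e-01,  8.28659367e-01,  5.77556613e-04, -9.21488859e-04]), 'contact_force': array([ 0.36958347, -0.39823906,  0.16818038]), 'wrist_torque': array([-0.01454903, -0.03698688,  0.04124044]), 'gripper_width': 85.42210432631423}
-18.700000000000003
scene [[439.82373025   0.         316.09314169]
 [  0.         439.82373025 201.20447627]
 [  0.           0.           1.        ]] [-0.10015361  0.          0.          0.          0.        ] [[-0.62934104  0.77711084 -0.00534858]
 [ 0.63722377  0.51208988 -0.57594255]
 [-0.44483225 -0.36587252 -0.81747267]] [ 321.63192829 -299.60557857 1539.31334017] None
side [[438.01455467   0.         315.68594705]
 [  0.         438.01455467 197.43706817]
 [  0.           0.           1.        ]] [-0.03231866  0.          0.          0.          0.        ] [[ 0.99804931 -0.05890482 -0.02068346]
 [-0.04715939 -0.4942421  -0.8680442 ]
 [ 0.04090935  0.86732633 -0.4960559 ]] [-514.59580356  140.54914277 1464.07239683] None
wrist [[349.7233246    0.         318.51739087]
 [  0.         349.7233246  196.69244577]
 [  0.           0.           1.        ]] [-0.0659056  0.         0.         0.         0.       ] None None [[ 9.99999610e-01 -5.19952359e-06  8.83171611e-04  1.19602277e-01]
 [-2.80192562e-04  9.46457201e-01  3.22829195e-01 -8.16438472e+01]
 [-8.37562689e-04 -3.22829316e-01  9.46456830e-01 -1.41571919e+02]
 [ 0.00000000e+00  0.00000000e+00  0.00000000e+00  1.00000000e+00]]
```

View pics/scene0.png

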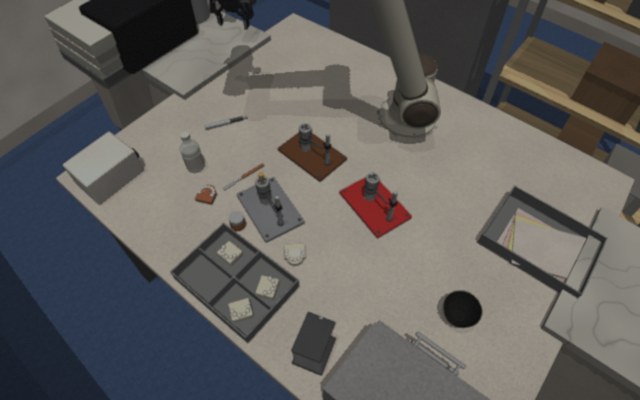

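View pics/side0.png

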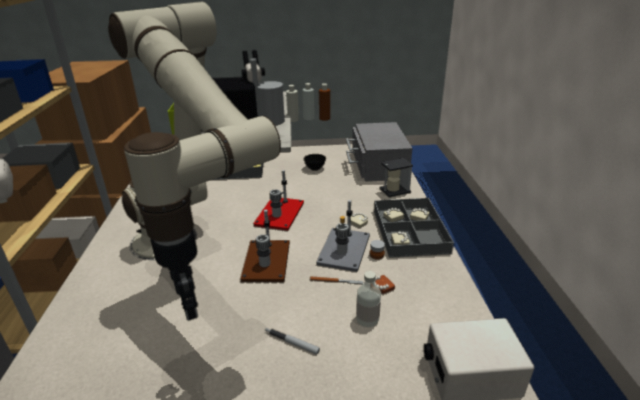

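View pics/wrist0.png

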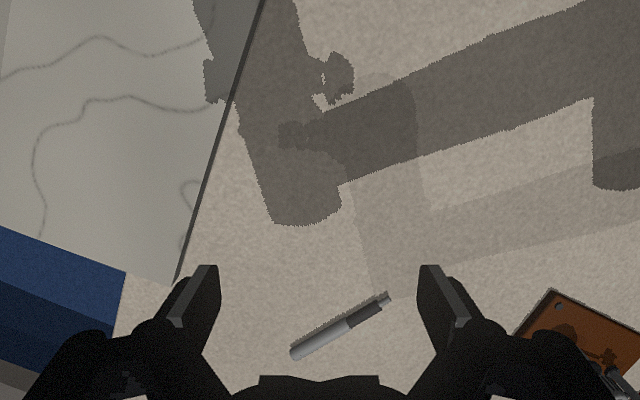

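The grey gauge (the target) is in scene at about (268,205) and in side at about (344,245). The brown and red ones are look-alikes. Next I zoom in and localise it.

```bash
cat > h.py <<'E'
import numpy as np,cv2
from bench import arm
from scipy.spatial.transform import Rotation as Rn
def cam(name):
    s=arm.read_state(); d=arm.get_image(name)
    if name=="wrist":
        T=np.eye(4);T[:3,:3]=Rn.from_quat(s["ee_rot"]).as_matrix();T[:3,3]=s["position"]
        W=T@d["T_tool_cam"]
    else:
        W=np.eye(4);W[:3,:3]=d["R"].T;W[:3,3]=-d["R"].T@d["t"]
    d["W"]=W;return d
def world(d):
    h,w=d["depth"].shape
    uv=np.stack(np.meshgrid(np.arange(w),np.arange(h)),-1).reshape(-1,1,2).astype(float)
    n=cv2.undistortPoints(uv,d["intrinsics"],d["dist"]).reshape(h,w,2)
    P=np.dstack([n,np.ones((h,w))])*d["depth"][...,None]
    P=P@d["W"][:3,:3].T+d["W"][:3,3]; P[d["depth"]<=0]=np.nan
    return P
def proj(d,X):
    X=np.atleast_2d(X).astype(float); C=np.linalg.inv(d["W"])
    r=cv2.Rodrigues(C[:3,:3])[0]
    return cv2.projectPoints(X,r,C[:3,3],d["intrinsics"],d["dist"])[0].reshape(-1,2)
def crop(d,c,r,name,k=6):
    (u,v)=c;im=d["img"][max(0,v-r[1]):v+r[1],max(0,u-r[0]):u+r[0],::-1]
    cv2.imwrite(name,cv2.resize(im,None,fx=k,fy=k,interpolation=cv2.INTER_CUBIC))
E
python3 - <<'E'
from h import *
d=cam("scene");crop(d,(268,205),(60,45),"pics/sc1.png")
P=world(d);np.set_printoptions(precision=0,suppress=True)
for n,dd,uvs in [("scene",d,[(265,190),(262,174),(263,180),(279,205),(279,200),(245,195),(280,235),(302,222),(270,182)])]:
    for u,v in uvs: print(n,u,v,P[v,u])
e=cam("side");crop(e,(344,240),(60,45),"pics/si1.png");Q=world(e)
for u,v in [(342,222),(342,230),(349,205),(349,215),(342,240)]: print(u,v,Q[v,u])
E
```

```text
scene 265 190 [ 595. -118.   88.]
scene 262 174 [ 587. -129.  144.]
scene 263 180 [ 574. -145.   92.]
scene 279 205 [619. -41. 111.]
scene 279 200 [618. -40. 134.]
scene 245 195 [ 611. -196.   14.]
scene 280 235 [646. -24.   5.]
scene 302 222 [576.  -0.  12.]
scene 270 182 [ 526. -172.   12.]
342 222 [ 588. -144.  128.]
342 230 [ 587. -153.  106.]
349 205 [620. -52. 131.]
349 215 [621. -52.  93.]
342 240 [ 589. -144.   62.]
```

View pics/sc1.png

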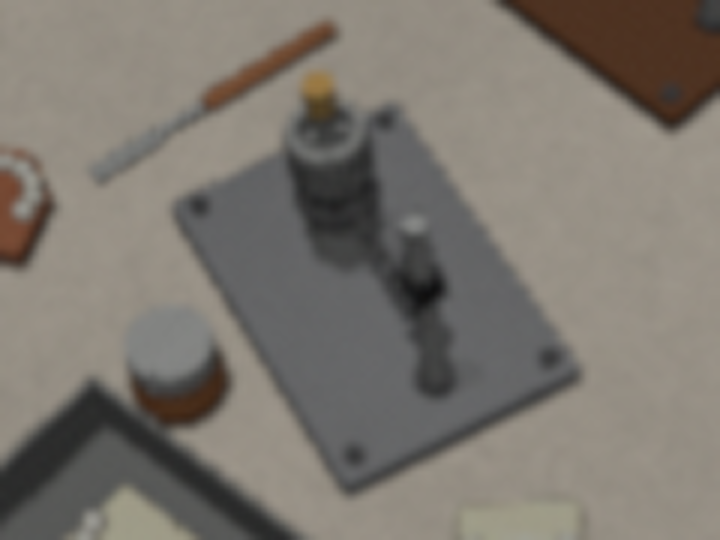

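View pics/si1.png

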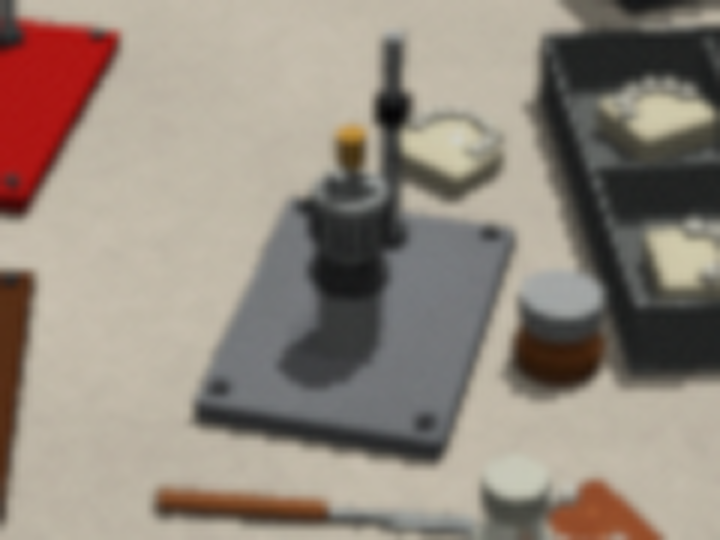

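The grey gauge's axis is near (588,-135) and its post near (620,-45). I'll move above it for a close look.

```bash
python3 -m jog '[{"dz":-20},{"dx":10,"dy":18,"dz":-20},{"dx":18,"dy":32,"dz":-10},{"dx":18,"dy":32},{"dx":18,"dy":32}]'
python3 -m jog '[{"dx":18,"dy":32},{"dx":18,"dy":32},{"dx":18,"dy":32},{"dx":18,"dy":32},{"dx":18,"dy":32}]'
python3 -m jog '[{"dx":18,"dy":32},{"dx":18,"dy":32},{"dx":18,"dy":32},{"dx":18,"dy":32},{"dx":18,"dy":32}]'
python3 -m jog '[{"rz":-0.12},{"rz":-0.12},{"rz":-0.12},{"rz":-0.12},{"rz":-0.12}]'
python3 -m jog '[{"rz":-0.12},{"rz":-0.12},{"rz":-0.12},{"rz":-0.12},{"rz":-0.12}]'
python3 -m jog '[{"rz":-0.12},{"rz":-0.12},{"rz":-0.06},{},{}]'
python3 - <<'E'
from h import *
s=arm.read_state();print(s["clock"],s["joints"],s["position"],Rn.from_quat(s["ee_rot"]).as_matrix().round(3))
d=cam("wrist");cv2.imwrite("pics/w1.png",d["img"][:,:,::-1])
E
```

```text
0.25 [-9.29414169e-01  3.85127918e-01  7.33392265e-03 -1.76761262e-04
 -1.19398090e+00 -2.58605367e-01] [ 233.35579528 -579.52522459  230.80542566] [[-0.373  0.928 -0.   ]
 [ 0.928  0.373  0.001]
 [ 0.001 -0.    -1.   ]]$[0]: bad value
$[0]: bad value
$[0]: bad value
$[0]: bad value
$[0]: bad value
$[0]: bad value
```

View pics/w1.png

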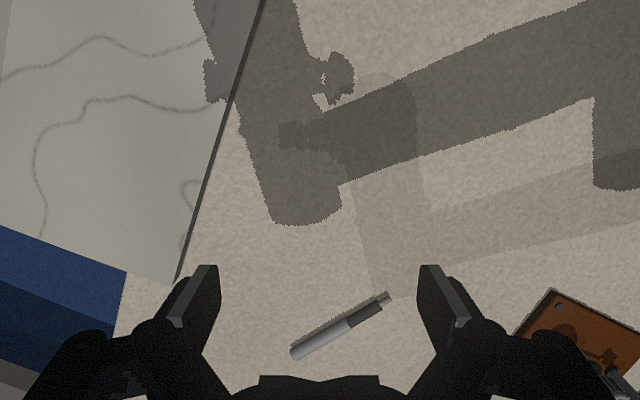

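All the moves were refused, so every row apparently needs every key. I'll try one.

```bash
python3 -m jog '[{"hand":85,"dx":0,"dy":0,"dz":-20,"rx":0,"ry":0,"rz":0}]'; python3 -m jog --help | head -20
```

```text
clock: 0.38
position: [232.6, -577.5, 246.9]
ee_rot: [0.56, 0.829, 0.002, -0.004]
contact_force: [0.2, 0.1, -0.5]
gripper_width: 85.1invalid input: not JSON, or not a number
```

```bash
python3 -m jog '[{"hand":85,"dx":10,"dy":18,"dz":-20,"rx":0,"ry":0,"rz":0},{"hand":85,"dx":18,"dy":32,"dz":-10,"rx":0,"ry":0,"rz":0},{"hand":85,"dx":18,"dy":32,"dz":0,"rx":0,"ry":0,"rz":0},{"hand":85,"dx":18,"dy":32,"dz":0,"rx":0,"ry":0,"rz":0},{"hand":85,"dx":18,"dy":32,"dz":0,"rx":0,"ry":0,"rz":0}]'
python3 -m jog '[{"hand":85,"dx":18,"dy":32,"dz":0,"rx":0,"ry":0,"rz":0},{"hand":85,"dx":18,"dy":32,"dz":0,"rx":0,"ry":0,"rz":0},{"hand":85,"dx":18,"dy":32,"dz":0,"rx":0,"ry":0,"rz":0},{"hand":85,"dx":18,"dy":32,"dz":0,"rx":0,"ry":0,"rz":0},{"hand":85,"dx":18,"dy":32,"dz":0,"rx":0,"ry":0,"rz":0}]'
python3 -m jog '[{"hand":85,"dx":18,"dy":32,"dz":0,"rx":0,"ry":0,"rz":0},{"hand":85,"dx":18,"dy":32,"dz":0,"rx":0,"ry":0,"rz":0},{"hand":85,"dx":18,"dy":32,"dz":0,"rx":0,"ry":0,"rz":0},{"hand":85,"dx":18,"dy":32,"dz":0,"rx":0,"ry":0,"rz":0},{"hand":85,"dx":18,"dy":32,"dz":0,"rx":0,"ry":0,"rz":0}]'
python3 -m jog '[{"hand":85,"dx":0,"dy":0,"dz":0,"rx":0,"ry":0,"rz":-0.12},{"hand":85,"dx":0,"dy":0,"dz":0,"rx":0,"ry":0,"rz":-0.12},{"hand":85,"dx":0,"dy":0,"dz":0,"rx":0,"ry":0,"rz":-0.12},{"hand":85,"dx":0,"dy":0,"dz":0,"rx":0,"ry":0,"rz":-0.12},{"hand":85,"dx":0,"dy":0,"dz":0,"rx":0,"ry":0,"rz":-0.12}]'
python3 -m jog '[{"hand":85,"dx":0,"dy":0,"dz":0,"rx":0,"ry":0,"rz":-0.12},{"hand":85,"dx":0,"dy":0,"dz":0,"rx":0,"ry":0,"rz":-0.12},{"hand":85,"dx":0,"dy":0,"dz":0,"rx":0,"ry":0,"rz":-0.12},{"hand":85,"dx":0,"dy":0,"dz":0,"rx":0,"ry":0,"rz":-0.12},{"hand":85,"dx":0,"dy":0,"dz":0,"rx":0,"ry":0,"rz":-0.12}]'
python3 -m jog '[{"hand":85,"dx":0,"dy":0,"dz":0,"rx":0,"ry":0,"rz":-0.12},{"hand":85,"dx":0,"dy":0,"dz":0,"rx":0,"ry":0,"rz":-0.12},{"hand":85,"dx":0,"dy":0,"dz":0,"rx":0,"ry":0,"rz":-0.06},{"hand":85,"dx":0,"dy":0,"dz":0,"rx":0,"ry":0,"rz":0}]'
python3 - <<'E'
from h import *
s=arm.read_state();print(s["clock"],s["joints"],s["position"],Rn.from_quat(s["ee_rot"]).as_matrix().round(3))
d=cam("wrist");cv2.imwrite("pics/w2.png",d["img"][:,:,::-1])
E
```

```text
clock: 0.8
position: [338.9, -447.8, 281.6]
ee_rot: [0.56, 0.829, 0.0, 0.0]
contact_force: [0.1, -0.4, 0.3]
gripper_width: 85.3
clock: 1.22
position: [453.8, -304.2, 281.6]
ee_rot: [0.56, 0.829, 0.0, 0.0]
contact_force: [0.4, -1.0, -0.7]
gripper_width: 85.0
clock: 1.63
position: [568.7, -161.0, 281.5]
ee_rot: [0.56, 0.829, 0.0, 0.0]
contact_force: [0.3, -1.3, -0.4]
gripper_width: 85.0
clock: 2.05
position: [567.9, -162.4, 281.2]
ee_rot: [0.287, 0.958, 0.0, -0.0]
contact_force: [-0.4, 0.2, 0.4]
gripper_width: 84.4
clock: 2.47
position: [567.8, -162.6, 281.2]
ee_rot: [-0.009, 1.0, 0.0, -0.0]
contact_force: [0.2, 0.2, -0.0]
gripper_width: 85.1
clock: 2.8
position: [567.8, -162.6, 281.2]
ee_rot: [-0.156, 0.988, 0.0, -0.0]
contact_force: [-0.2, 0.0, -0.1]
gripper_width: 84.7
2.8 [-5.01969103e-03  2.96193710e-01  2.82577055e-03 -1.14701419e-04
 -1.27766109e+00  3.17944732e-01] [ 567.77905692 -162.61942119  281.20831479] [[-0.951 -0.308 -0.   ]
 [-0.308  0.951  0.   ]
 [ 0.     0.    -1.   ]]
```

View pics/w2.png

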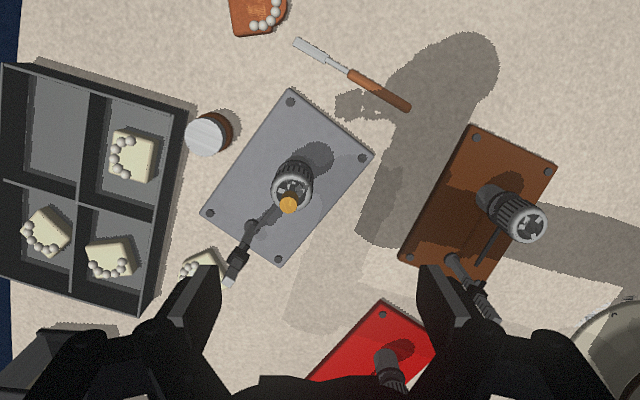

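Wrist view: brass head at about (288,204), sleeve ring centre about (292,186), post top about (231,278). Next I turn these into positions.

Run:
```python
from h import *
np.set_printoptions(precision=1,suppress=True)
def ray(d,uv,z):
    n=cv2.undistortPoints(np.array([[uv]],float),d["intrinsics"],d["dist"])[0,0]
    v=d["W"][:3,:3]@[n[0],n[1],1];o=d["W"][:3,3];return o+v*(z-o[2])/v[2]
for n in["wrist","scene","side"]:
    d=cam(n);P=world(d);im=d["img"].astype(int)
    hsv=cv2.cvtColor(d["img"],cv2.COLOR_RGB2HSV)
    near=np.hypot(P[...,0]-588,P[...,1]+138)<60
    m=(hsv[...,0]>12)&(hsv[...,0]<30)&(hsv[...,1]>130)&(hsv[...,2]>90)&(P[...,2]>90)&near
    v,u=np.nonzero(m);print(n,len(u),u.mean(),v.mean(),np.nanmedian(P[m],0),"ray@135",ray(d,(u.mean(),v.mean()),136))
    # ring top
    r=near&(P[...,2]>106)&(P[...,2]<115)&~m
    print(" ring",r.sum(),np.nanmean(P[r],0),np.nanmin(P[r],0),np.nanmax(P[r],0))
    # base plate
    pl=(abs(P[...,2]-15)<5)&(np.hypot(P[...,0]-600,P[...,1]+95)<125)&(hsv[...,1]<60)
    q=P[pl][:,:2].astype(np.float32);print(" plate",len(q),cv2.minAreaRect(q))
    po=(P[...,2]>75)&(P[...,2]<150)&(np.hypot(P[...,0]-620,P[...,1]+45)<25)
    print(" post",po.sum(),np.nanmedian(P[po],0),np.nanmax(P[po],0))
d=cam("wrist");crop(d,(265,225),(66,50),"pics/w3.png")
```

```text
wrist 227 287.91189427312776 204.41409691629957 [ 588.1 -134.6  140.9] ray@135 [ 587.8 -132.8  136. ]
 ring 599 [ 588.7 -138.8  108.7] [ 568.8 -154.2  106. ] [ 607.5 -116.7  113. ]
 plate 13711 ((612.205078125, -92.87625122070312), (234.80258178710938, 147.7679443359375), 70.08704376220703)
 post 634 [619.4 -49.2 109.3] [630.6 -34.  145.4]
scene 10 260.2 174.5 [ 589.4 -134.6  140.7] ray@135 [ 587. -137.  136.]
 ring 68 [ 590.6 -129.9  109.4] [ 570.5 -152.9  106.2] [ 605.6 -110.9  114. ]
 plate 1902 ((619.218017578125, -95.75527954101562), (234.66513061523438, 163.8124542236328), 69.9935302734375)
 post 96 [621.7 -41.  108.5] [630.8 -33.6 146.4]
side 7 342.0 217.28571428571428 [ 589.1 -137.   141.3] ray@135 [ 589.4 -130.6  136. ]
 ring 58 [ 587.8 -140.4  108.9] [ 570.4 -158.8  106. ] [ 607.2 -117.5  112.9]
 plate 1236 ((613.240234375, -95.89813232421875), (240.75625610351562, 148.37213134765625), 69.97663116455078)
 post 87 [620.1 -51.1 107.1] [628.2 -41.6 145.5]
```

View pics/w3.png

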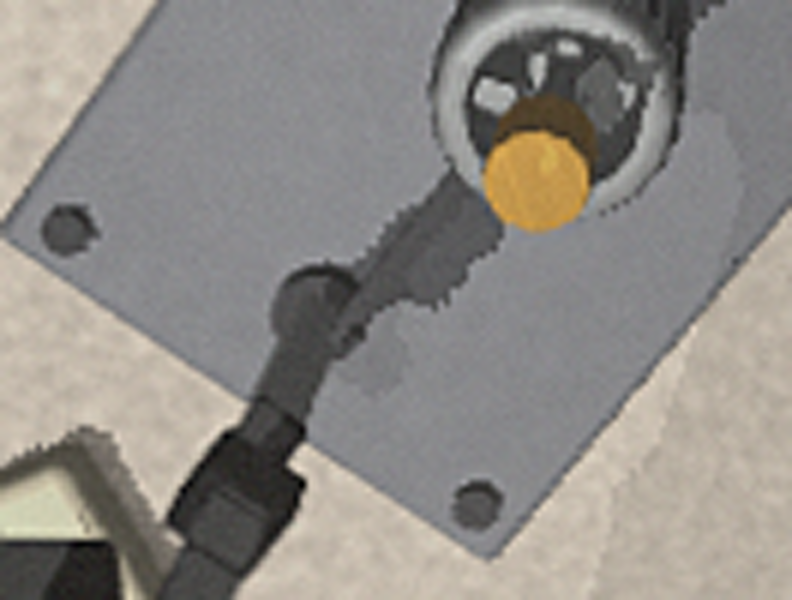

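Axis at about (588.3,-135.5), gauge +y at 70°. I'll centre over it, then come down to about 10 mm above grip height and check alignment.

```bash
python3 -m jog '[{"hand":85,"dx":-28,"dy":19.5,"dz":10,"rx":0,"ry":0,"rz":0},{"hand":85,"dx":0,"dy":0,"dz":35,"rx":0,"ry":0,"rz":0},{"hand":85,"dx":0,"dy":0,"dz":35,"rx":0,"ry":0,"rz":0},{"hand":85,"dx":0,"dy":0,"dz":0,"rx":0,"ry":0,"rz":0},{"hand":85,"dx":0,"dy":0,"dz":0,"rx":0,"ry":0,"rz":0}]'
python3 - <<'E'
from h import *
np.set_printoptions(precision=1,suppress=True)
s=arm.read_state();d=cam("wrist");P=world(d);cv2.imwrite("pics/w4.png",d["img"][:,:,::-1])
print(s["position"])
hsv=cv2.cvtColor(d["img"],cv2.COLOR_RGB2HSV)
near=np.hypot(P[...,0]-588,P[...,1]+136)<40
m=(hsv[...,0]>12)&(hsv[...,0]<30)&(hsv[...,1]>130)&(hsv[...,2]>60)&(P[...,2]>100)&near
q=P[m];t=q[q[:,2]>138];print(len(t),t.min(0),t.max(0),np.median(t,0))
r=near&(P[...,2]>106)&(P[...,2]<114)&~m
q=P[r];print(len(q),np.percentile(q,1,0),np.percentile(q,99,0),cv2.fitEllipse(cv2.convexHull(q[:,:2].astype(np.float32))))
E
```

```text
clock: 3.47
position: [587.7, -135.7, 200.1]
ee_rot: [-0.155, 0.988, -0.0, -0.002]
contact_force: [0.3, -0.0, 0.5]
gripper_width: 85.0
[ 587.7 -135.7  200.1]
428 [ 580.5 -142.1  139. ] [ 595.6 -126.9  142.8] [ 588.  -134.6  140.9]
1065 [ 569.7 -153.2  106.1] [ 606.6 -117.9  111.8] ((588.1921997070312, -134.51654052734375), (38.54920959472656, 39.13261032104492), 163.17347717285156)
```

View pics/w4.png

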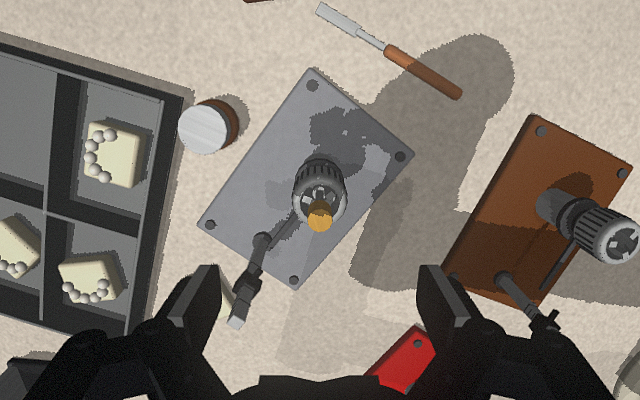

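The head sits centred between the fingers at (320,217) and the post is clear of the fingers' path. Coming down to the sleeve and closing.

```bash
python3 -m jog '[{"hand":85,"dx":-0.7,"dy":0.8,"dz":30,"rx":0,"ry":0,"rz":0},{"hand":85,"dx":0,"dy":0,"dz":30,"rx":0,"ry":0,"rz":0},{"hand":85,"dx":0,"dy":0,"dz":30,"rx":0,"ry":0,"rz":0},{"hand":85,"dx":0,"dy":0,"dz":18,"rx":0,"ry":0,"rz":0},{"hand":85,"dx":0,"dy":0,"dz":10,"rx":0,"ry":0,"rz":0}]'
python3 -m jog '[{"hand":85,"dx":0,"dy":0,"dz":0,"rx":0,"ry":0,"rz":0},{"hand":55,"dx":0,"dy":0,"dz":0,"rx":0,"ry":0,"rz":0},{"hand":55,"dx":0,"dy":0,"dz":0,"rx":0,"ry":0,"rz":0},{"hand":55,"dx":0,"dy":0,"dz":0,"rx":0,"ry":0,"rz":0},{"hand":55,"dx":0,"dy":0,"dz":0,"rx":0,"ry":0,"rz":0}]'
python3 - <<'E'
from h import *
d=cam("wrist");cv2.imwrite("pics/w5.png",d["img"][:,:,::-1])
s=arm.read_state();print(s["position"],s["contact_force"],s["gripper_width"])
d=cam("side");crop(d,(344,230),(60,45),"pics/si5.png")
E
```

```text
clock: 3.93
position: [589.7, -134.9, 83.5]
ee_rot: [-0.155, 0.988, -0.0, 0.0]
contact_force: [0.3, -0.0, 0.1]
gripper_width: 84.9
clock: 4.35
position: [589.9, -134.5, 85.0]
ee_rot: [-0.155, 0.988, -0.0, 0.002]
contact_force: [-0.1, -0.1, -0.1]
gripper_width: 55.2
[ 589.6601047  -134.51657683   84.63141814] [ 0.99160355 -0.0312981   0.07552126] 54.87291787238477
```

View pics/w5.png

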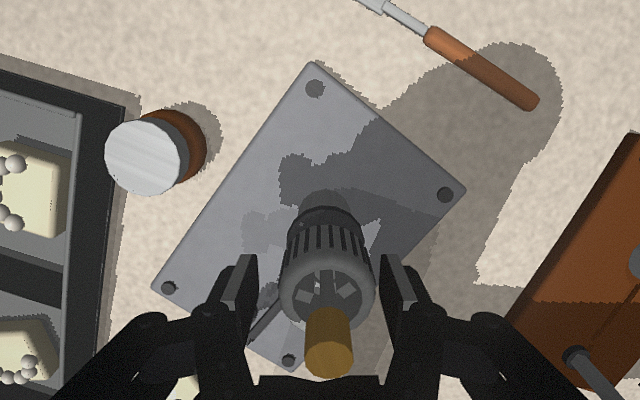

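View pics/si5.png

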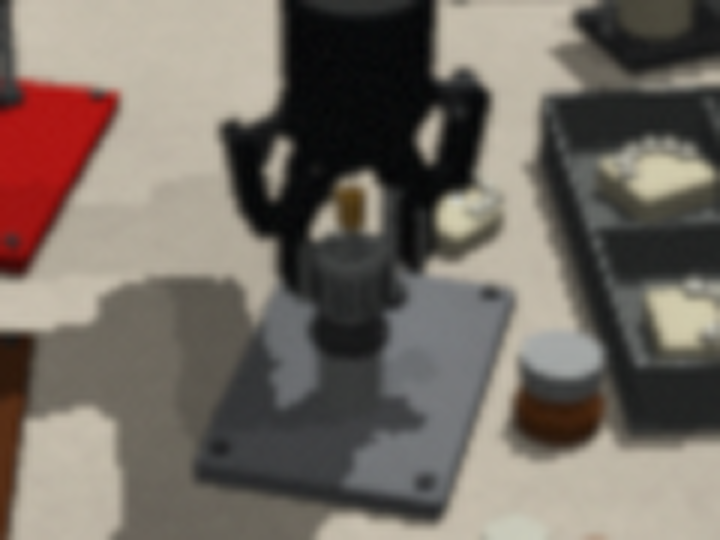

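In the wrist view the sleeve centre (u≈328) lies about 1.5 mm toward +x from the finger midpoint (u≈318). I'll correct that, then close.

```bash
python3 -m jog '[{"hand":55,"dx":1.5,"dy":0,"dz":2,"rx":0,"ry":0,"rz":0},{"hand":36,"dx":0,"dy":0,"dz":0,"rx":0,"ry":0,"rz":0},{"hand":36,"dx":0,"dy":0,"dz":0,"rx":0,"ry":0,"rz":0},{"hand":36,"dx":0,"dy":0,"dz":0,"rx":0,"ry":0,"rz":0},{"hand":36,"dx":0,"dy":0,"dz":0,"rx":0,"ry":0,"rz":0}]'
python3 -m jog '[{"hand":36,"dx":0,"dy":0,"dz":0,"rx":0,"ry":0,"rz":0},{"hand":36,"dx":0,"dy":0,"dz":0,"rx":0,"ry":0,"rz":0}]'
```

```text
clock: 4.87
position: [586.7, -135.1, 81.6]
ee_rot: [-0.155, 0.988, 0.0, -0.001]
contact_force: [-3.4, 0.3, 5.1]
gripper_width: 37.1
clock: 5.03
position: [586.7, -135.1, 81.6]
ee_rot: [-0.155, 0.988, 0.0, -0.001]
contact_force: [-4.2, -0.1, 6.6]
gripper_width: 36.7
```

```bash
python3 -m jog '[{"hand":20,"dx":0,"dy":0,"dz":0,"rx":0,"ry":0,"rz":0},{"hand":20,"dx":0,"dy":0,"dz":0,"rx":0,"ry":0,"rz":0},{"hand":20,"dx":0,"dy":0,"dz":0,"rx":0,"ry":0,"rz":0}]'
python3 - <<'E'
from h import *
d=cam("wrist");cv2.imwrite("pics/w6.png",d["img"][:,:,::-1])
s=arm.read_state();print(s["position"],s["contact_force"],s["wrist_torque"],s["gripper_width"])
d=cam("side");crop(d,(344,230),(60,45),"pics/si6.png")
E
```

```text
clock: 5.28
position: [586.7, -135.1, 81.6]
ee_rot: [-0.155, 0.988, 0.0, -0.001]
contact_force: [-3.4, 0.6, 4.7]
gripper_width: 37.3
[ 586.7165856  -135.12744566   81.65231389] [-4.41095444 -0.34692507  5.43689906] [ 0.03190243  1.21316529 -0.06991218] 37.29436052556585
```

View pics/w6.png

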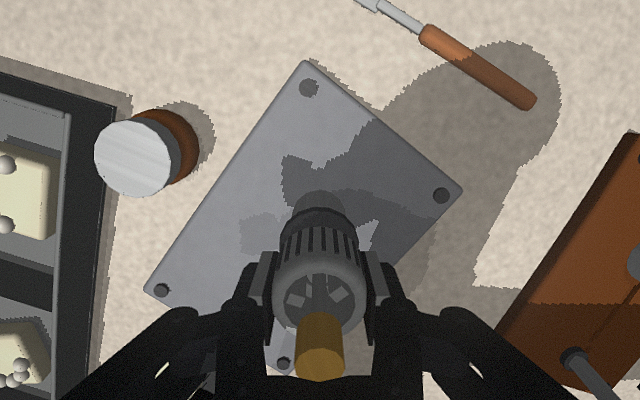

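View pics/si6.png

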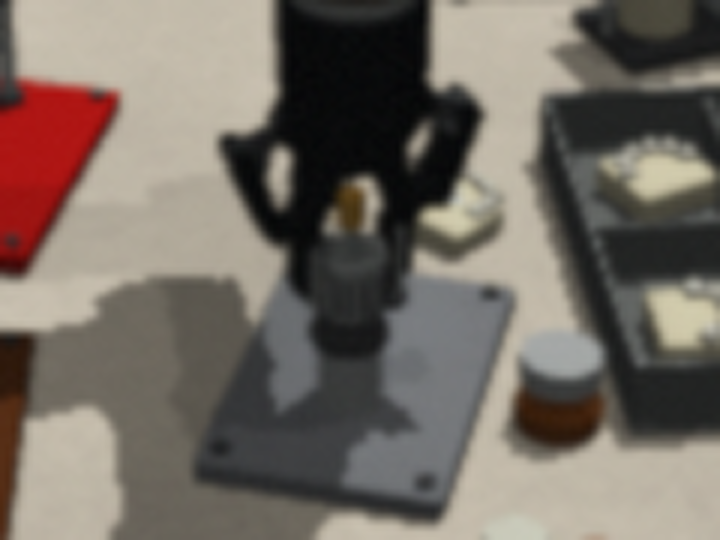

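The pads are on the sleeve, centred at u≈319. Turning clockwise (+rz).

```bash
python3 -m jog '[{"hand":20,"dx":0,"dy":0,"dz":0,"rx":0,"ry":0,"rz":0.08},{"hand":20,"dx":0,"dy":0,"dz":0,"rx":0,"ry":0,"rz":0.08},{"hand":20,"dx":0,"dy":0,"dz":0,"rx":0,"ry":0,"rz":0.08},{"hand":20,"dx":0,"dy":0,"dz":0,"rx":0,"ry":0,"rz":0.08},{"hand":20,"dx":0,"dy":0,"dz":0,"rx":0,"ry":0,"rz":0.08}]'
python3 - <<'E'
from h import *
d=cam("wrist");crop(d,(320,310),(70,70),"pics/w7.png",5)
s=arm.read_state();print(s["joints"][5],s["contact_force"],s["wrist_torque"],s["gripper_width"])
E
python3 -m jog '[{"hand":20,"dx":0,"dy":0,"dz":0,"rx":0,"ry":0,"rz":0.08},{"hand":20,"dx":0,"dy":0,"dz":0,"rx":0,"ry":0,"rz":0.08},{"hand":20,"dx":0,"dy":0,"dz":0,"rx":0,"ry":0,"rz":0.08},{"hand":20,"dx":0,"dy":0,"dz":0,"rx":0,"ry":0,"rz":0.08},{"hand":20,"dx":0,"dy":0,"dz":0,"rx":0,"ry":0,"rz":0.08}]'
python3 - <<'E'
from h import *
d=cam("wrist");crop(d,(320,310),(70,70),"pics/w8.png",5)
s=arm.read_state();print(s["joints"][5],s["contact_force"],s["wrist_torque"],s["gripper_width"])
E
```

```text
clock: 5.8
position: [586.7, -135.1, 81.6]
ee_rot: [0.046, 0.999, -0.0, -0.001]
contact_force: [-4.4, 0.7, 5.4]
gripper_width: 37.0
-0.1371381934620343 [-3.75863046  0.55355643  6.22143516] [ 0.03659468  1.24200621 -0.07230042] 36.674163009302845
clock: 6.27
position: [586.7, -135.1, 81.6]
ee_rot: [0.243, 0.97, -0.0, -0.001]
contact_force: [-3.9, -0.1, 5.9]
gripper_width: 37.0
-0.5371116849083059 [-3.25996173  0.16974076  6.21601545] [ 0.06348324  1.26337606 -0.10151763] 37.08023907914515
```

View pics/w8.png

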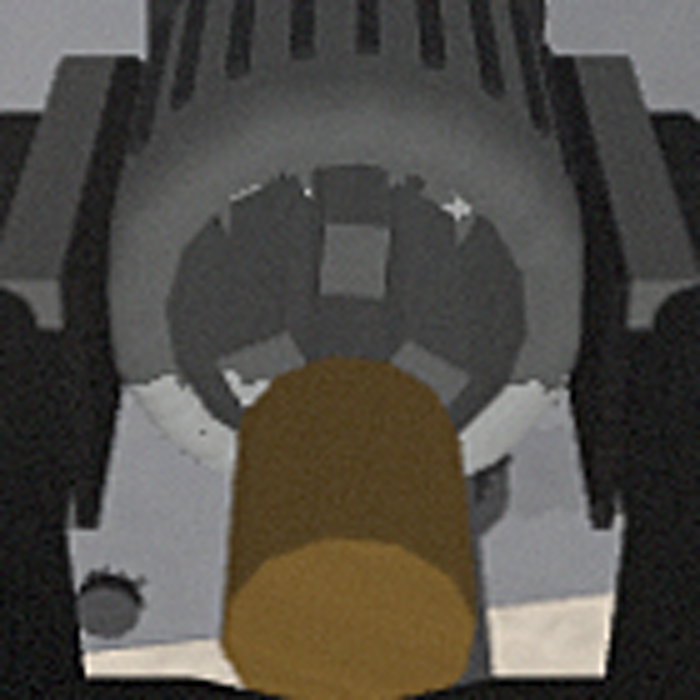

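```bash
python3 -m jog '[{"hand":20,"dx":0,"dy":0,"dz":0,"rx":0,"ry":0,"rz":0.05},{"hand":20,"dx":0,"dy":0,"dz":0,"rx":0,"ry":0,"rz":0.05},{"hand":20,"dx":0,"dy":0,"dz":0,"rx":0,"ry":0,"rz":0.05},{"hand":20,"dx":0,"dy":0,"dz":0,"rx":0,"ry":0,"rz":0}]'
python3 - <<'E'
from h import *
s=arm.read_state();print(s["joints"][5],s["contact_force"],s["wrist_torque"],s["gripper_width"])
E
python3 -m jog '[{"hand":20,"dx":0,"dy":0,"dz":0,"rx":0,"ry":0,"rz":0.05},{"hand":20,"dx":0,"dy":0,"dz":0,"rx":0,"ry":0,"rz":0.05},{"hand":20,"dx":0,"dy":0,"dz":0,"rx":0,"ry":0,"rz":0}]'
python3 - <<'E'
from h import *
s=arm.read_state();print(s["joints"][5],s["contact_force"],s["wrist_torque"],s["gripper_width"])
d=cam("wrist");crop(d,(320,310),(70,70),"pics/w9.png",5)
E
```

```text
clock: 6.65
position: [586.7, -135.1, 81.6]
ee_rot: [0.314, 0.949, -0.0, -0.001]
contact_force: [-3.7, 0.9, 5.3]
gripper_width: 36.4
-0.682081208546501 [-3.69823306  0.91106268  5.25788772] [ 0.14021498  1.23320706 -0.07002262] 36.437577790154805
clock: 6.9
position: [586.7, -135.1, 81.6]
ee_rot: [0.361, 0.932, -0.0, -0.001]
contact_force: [-3.5, 0.5, 5.2]
gripper_width: 36.6
-0.7821031637595144 [-3.49867107  0.45157149  5.23939427] [ 0.13880811  1.22520632 -0.0852116 ] 36.62530669373954
```

View pics/w9.png

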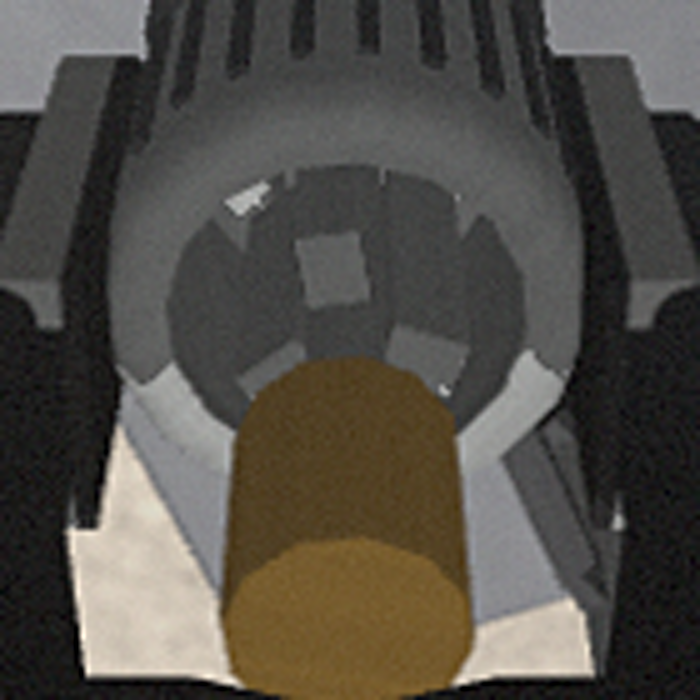

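View pics/w7.png

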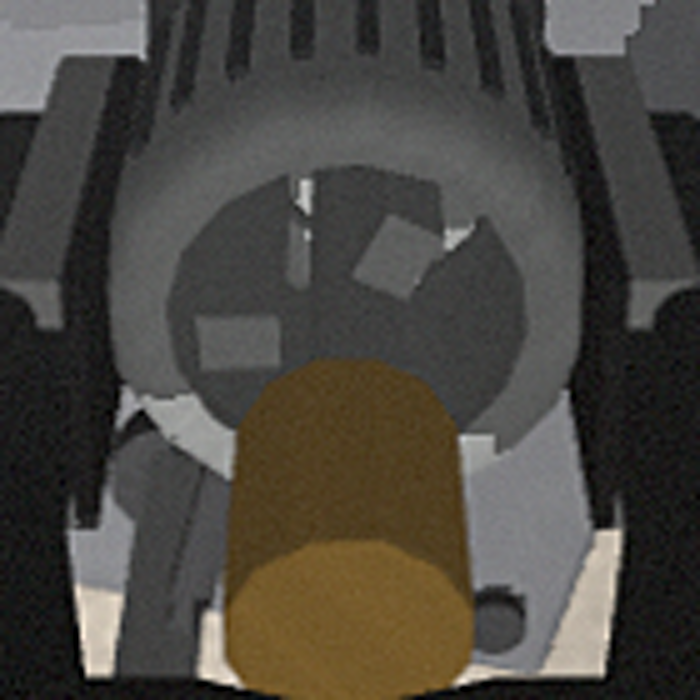

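The knurl pattern is fixed relative to the fingers, so nothing is slipping. Turned 1.10 rad so far, and the end stop hasn't been felt yet.

```bash
for i in 1; do python3 -m jog '[{"hand":20,"dx":0,"dy":0,"dz":0,"rx":0,"ry":0,"rz":0.04},{"hand":20,"dx":0,"dy":0,"dz":0,"rx":0,"ry":0,"rz":0.04},{"hand":20,"dx":0,"dy":0,"dz":0,"rx":0,"ry":0,"rz":0}]' >/dev/null
python3 -c 'from h import *
s=arm.read_state();print(s["joints"][5],s["contact_force"],s["wrist_torque"])'; done
python3 -m jog '[{"hand":20,"dx":0,"dy":0,"dz":0,"rx":0,"ry":0,"rz":0.04},{"hand":20,"dx":0,"dy":0,"dz":0,"rx":0,"ry":0,"rz":0.04},{"hand":20,"dx":0,"dy":0,"dz":0,"rx":0,"ry":0,"rz":0}]' >/dev/null
python3 -c 'from h import *
s=arm.read_state();print(s["joints"][5],s["contact_force"],s["wrist_torque"])
d=cam("wrist");crop(d,(320,310),(70,70),"pics/w10.png",5)'
```

```text
-0.8573703133058069 [-4.95079396  0.05353961  5.52923962] [0.23913893 1.28869204 1.24561844]
-0.9403685316022267 [-1.13522381  3.79399708  4.20213993] [1.47823406 0.24616305 0.23363216]
```

View pics/w10.png

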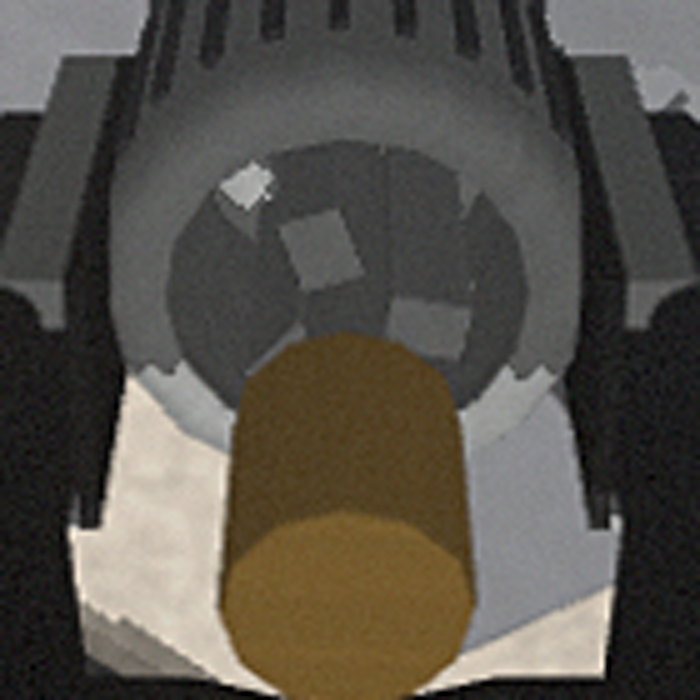

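The torque rose to 1.25 N·m at q6≈-0.857 and then the pads slipped on the knurl: that was the end stop. Releasing and rising to the head.

```bash
python3 -m jog '[{"hand":62,"dx":0,"dy":0,"dz":0,"rx":0,"ry":0,"rz":0},{"hand":62,"dx":0,"dy":0,"dz":0,"rx":0,"ry":0,"rz":0},{"hand":62,"dx":0,"dy":0,"dz":0,"rx":0,"ry":0,"rz":0},{"hand":62,"dx":0,"dy":0,"dz":0,"rx":0,"ry":0,"rz":0},{"hand":62,"dx":0,"dy":0,"dz":0,"rx":0,"ry":0,"rz":0}]'
python3 -m jog '[{"hand":62,"dx":0,"dy":0,"dz":-12,"rx":0,"ry":0,"rz":0},{"hand":62,"dx":0,"dy":0,"dz":-12,"rx":0,"ry":0,"rz":0},{"hand":62,"dx":0,"dy":0,"dz":-9,"rx":0,"ry":0,"rz":0},{"hand":35,"dx":0,"dy":0,"dz":0,"rx":0,"ry":0,"rz":0},{"hand":35,"dx":0,"dy":0,"dz":0,"rx":0,"ry":0,"rz":0}]'
python3 -m jog '[{"hand":35,"dx":0,"dy":0,"dz":0,"rx":0,"ry":0,"rz":0},{"hand":35,"dx":0,"dy":0,"dz":0,"rx":0,"ry":0,"rz":0}]'
python3 - <<'E'
from h import *
s=arm.read_state();print(s["joints"][5],s["position"],s["contact_force"],s["wrist_torque"])
d=cam("wrist");cv2.imwrite("pics/w11.png",d["img"][:,:,::-1])
d=cam("side");crop(d,(344,225),(60,45),"pics/si11.png")
E
```

```text
clock: 7.92
position: [587.5, -135.3, 81.1]
ee_rot: [0.434, 0.901, -0.0, -0.0]
contact_force: [-0.5, -1.3, -0.3]
gripper_width: 62.1
clock: 8.33
position: [587.7, -135.0, 114.7]
ee_rot: [0.434, 0.901, 0.0, 0.0]
contact_force: [-0.6, -0.2, -0.4]
gripper_width: 39.0
clock: 8.5
position: [587.0, -134.9, 113.5]
ee_rot: [0.434, 0.901, -0.0, -0.001]
contact_force: [-0.1, -0.4, -0.5]
gripper_width: 35.0
-0.9404467666419974 [ 586.98663174 -134.93512945  113.48881591] [-0.08434458 -0.36485201 -0.47668291] [-0.00190719 -0.07928274 -0.0549798 ]
```

View pics/w11.png

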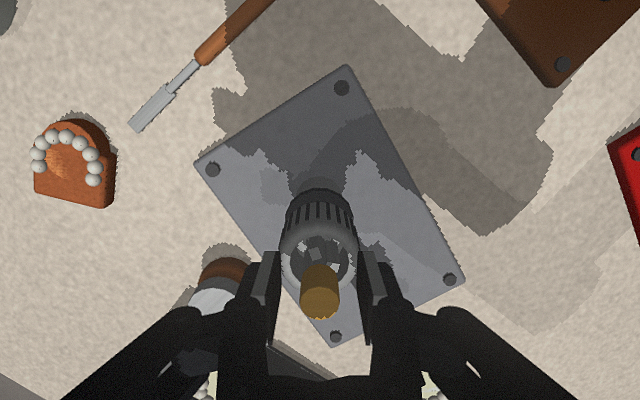

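View pics/si11.png

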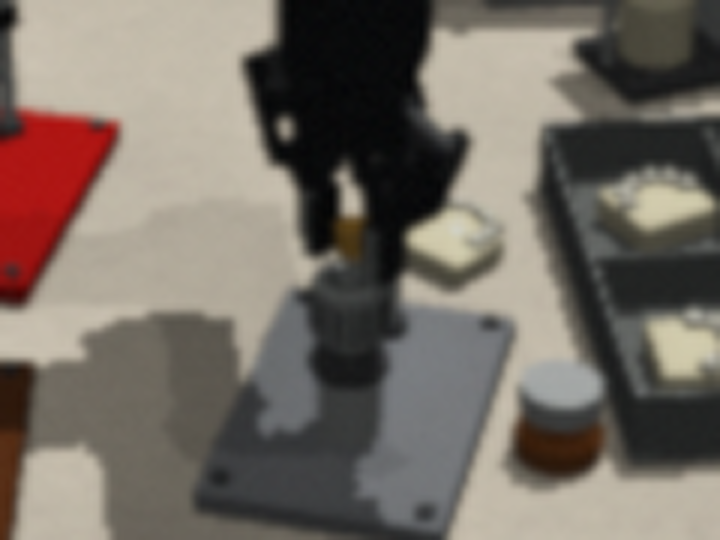

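Head centred at (320,290) between the fingers. I'll swing the wrist about the axis so the camera can see the pointer and tab during the pull.

```bash
python3 -m jog '[{"hand":40,"dx":0,"dy":0,"dz":-3,"rx":0,"ry":0,"rz":-0.12},{"hand":40,"dx":0,"dy":0,"dz":0,"rx":0,"ry":0,"rz":-0.12},{"hand":40,"dx":0,"dy":0,"dz":0,"rx":0,"ry":0,"rz":-0.12},{"hand":40,"dx":0,"dy":0,"dz":0,"rx":0,"ry":0,"rz":-0.12},{"hand":40,"dx":0,"dy":0,"dz":0,"rx":0,"ry":0,"rz":-0.12}]'
python3 -m jog '[{"hand":40,"dx":0,"dy":0,"dz":0,"rx":0,"ry":0,"rz":-0.12},{"hand":40,"dx":0,"dy":0,"dz":0,"rx":0,"ry":0,"rz":-0.12},{"hand":40,"dx":0,"dy":0,"dz":0,"rx":0,"ry":0,"rz":-0.12},{"hand":40,"dx":0,"dy":0,"dz":0,"rx":0,"ry":0,"rz":-0.12},{"hand":40,"dx":0,"dy":0,"dz":0,"rx":0,"ry":0,"rz":-0.12}]'
python3 -m jog '[{"hand":40,"dx":0,"dy":0,"dz":0,"rx":0,"ry":0,"rz":-0.12},{"hand":40,"dx":0,"dy":0,"dz":0,"rx":0,"ry":0,"rz":-0.12},{"hand":40,"dx":0,"dy":0,"dz":0,"rx":0,"ry":0,"rz":-0.12},{"hand":40,"dx":0,"dy":0,"dz":0,"rx":0,"ry":0,"rz":-0.12},{"hand":40,"dx":0,"dy":0,"dz":0,"rx":0,"ry":0,"rz":-0.12}]'
python3 -m jog '[{"hand":40,"dx":0,"dy":0,"dz":0,"rx":0,"ry":0,"rz":-0.12},{"hand":40,"dx":0,"dy":0,"dz":0,"rx":0,"ry":0,"rz":-0.12},{"hand":40,"dx":0,"dy":0,"dz":0,"rx":0,"ry":0,"rz":-0.12},{"hand":40,"dx":0,"dy":0,"dz":0,"rx":0,"ry":0,"rz":-0.12},{"hand":40,"dx":0,"dy":0,"dz":0,"rx":0,"ry":0,"rz":-0.12}]'
python3 -m jog '[{"hand":40,"dx":0,"dy":0,"dz":0,"rx":0,"ry":0,"rz":-0.12},{"hand":40,"dx":0,"dy":0,"dz":0,"rx":0,"ry":0,"rz":-0.12},{"hand":40,"dx":0,"dy":0,"dz":0,"rx":0,"ry":0,"rz":0},{"hand":40,"dx":0,"dy":0,"dz":0,"rx":0,"ry":0,"rz":0}]'
python3 - <<'E'
from h import *
s=arm.read_state();print(s["joints"][5],s["position"],s["contact_force"],s["wrist_torque"])
d=cam("wrist");cv2.imwrite("pics/w12.png",d["img"][:,:,::-1]);np.savez("w12.npz",P=world(d),img=d["img"])
E
```

```text
clock: 9.02
position: [587.3, -135.0, 116.8]
ee_rot: [0.146, 0.989, -0.0, -0.0]
contact_force: [0.6, 0.4, 0.1]
gripper_width: 40.1
clock: 9.43
position: [587.3, -134.9, 116.8]
ee_rot: [-0.153, 0.988, 0.0, -0.0]
contact_force: [-0.7, -0.8, -0.4]
gripper_width: 39.9
clock: 9.85
position: [587.3, -135.0, 116.8]
ee_rot: [-0.439, 0.899, 0.0, -0.0]
contact_force: [-0.4, -0.3, -0.3]
gripper_width: 40.2
clock: 10.27
position: [587.3, -135.0, 116.8]
ee_rot: [-0.685, 0.729, 0.0, -0.0]
contact_force: [-0.2, -0.2, 0.1]
gripper_width: 39.9
clock: 10.6
position: [587.4, -134.9, 117.0]
ee_rot: [0.764, -0.645, -0.0, 0.0]
contact_force: [-0.3, -0.3, 0.2]
gripper_width: 39.8
1.6965089397876765 [ 587.38477006 -134.947379    116.96809738] [-0.29532246 -0.33788581  0.23534234] [-0.04932497 -0.00286401  0.01768808]
```

View pics/w12.png

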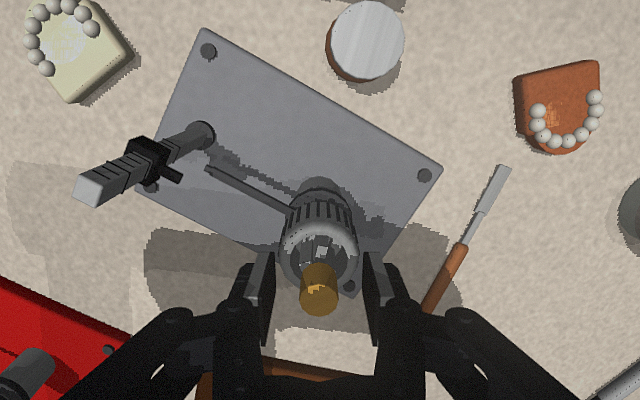

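Great view: pointer tip at (210,168), tab tip at (180,181), head at (319,290).

Run:
```python
import numpy as np,cv2
np.set_printoptions(precision=1,suppress=True)
f=np.load("w12.npz");P=f["P"];im=f["img"]
cv2.imwrite("pics/w12c.png",cv2.resize(im[110:230,60:240,::-1],None,fx=4,fy=4,interpolation=cv2.INTER_NEAREST))
a=np.deg2rad(70);ey=np.array([np.cos(a),np.sin(a)]);ex=np.array([ey[1],-ey[0]])
G=P.copy();D=P[...,:2]-[587.8,-134.9];G[...,0]=D@ex;G[...,1]=D@ey
for n,(u,v) in {"ptr":(215,171),"ptr2":(225,175),"ptr3":(240,183),"tab1":(176,178),"tab2":(170,174),"tab3":(165,171),"tabside":(160,160)}.items(): print(n,G[v,u],im[v,u])
m=(G[...,1]>74)&(G[...,1]<90)&(abs(G[...,0])<25)&(G[...,2]>80)&(G[...,2]<130)&(im.max(2)<45)
print(m.sum(),np.percentile(G[m],[1,50,90,99],axis=0))
m=(G[...,1]>40)&(G[...,1]<80)&(abs(G[...,0])<25)&(G[...,2]>55)&(G[...,2]<85)
print(m.sum(),np.percentile(G[m],[1,50,90,99],axis=0))
```

```text
ptr [ 0.7 68.5 67.8] [73 75 75]
ptr2 [ 1.8 62.4 68.9] [75 71 74]
ptr3 [ 1.8 52.9 69.2] [73 75 75]
tab1 [-0.  79.2 98.9] [41 36 40]
tab2 [-0.2 82.9 97.6] [29 27 35]
tab3 [ 0.3 85.4 98.3] [24 21 22]
tabside [  5.2  88.8 100.7] [30 28 27]
606 [[ -8.1  77.8  91.8]
 [  0.9  88.5  98.7]
 [  7.   89.5 103.8]
 [  8.6  90.  104.9]]
600 [[-2.8 40.3 65.2]
 [ 0.3 56.9 68.3]
 [ 2.3 70.4 69.2]
 [ 2.7 74.2 69.9]]
```

View pics/w12c.png

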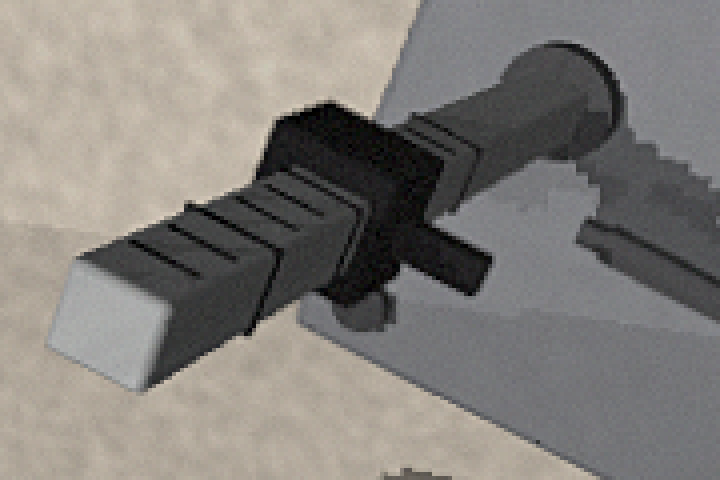

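The tab is about 29.5 mm above the pointer. Closing on the head now.

```bash
python3 -m jog '[{"hand":5,"dx":0,"dy":0,"dz":0,"rx":0,"ry":0,"rz":0},{"hand":5,"dx":0,"dy":0,"dz":0,"rx":0,"ry":0,"rz":0},{"hand":5,"dx":0,"dy":0,"dz":0,"rx":0,"ry":0,"rz":0},{"hand":5,"dx":0,"dy":0,"dz":0,"rx":0,"ry":0,"rz":0},{"hand":5,"dx":0,"dy":0,"dz":0,"rx":0,"ry":0,"rz":0}]'
python3 -m jog '[{"hand":5,"dx":0,"dy":0,"dz":0,"rx":0,"ry":0,"rz":0},{"hand":5,"dx":0,"dy":0,"dz":0,"rx":0,"ry":0,"rz":0}]'
python3 - <<'E'
from h import *
s=arm.read_state();print(s["position"],s["contact_force"],s["wrist_torque"])
d=cam("wrist");cv2.imwrite("pics/w13.png",d["img"][:,:,::-1])
E
```

```text
clock: 11.07
position: [587.5, -135.0, 117.4]
ee_rot: [0.765, -0.644, 0.0, -0.0]
contact_force: [1.2, 0.1, -0.1]
gripper_width: 14.5
clock: 11.23
position: [587.5, -134.9, 117.4]
ee_rot: [0.765, -0.644, 0.0, -0.0]
contact_force: [-0.2, 0.5, 1.3]
gripper_width: 13.8
[ 587.53633905 -134.94747465  117.38417644] [-0.19985481  0.46991651  1.33586667] [0.0957522  0.11265648 0.00408988]
```

View pics/w13.png

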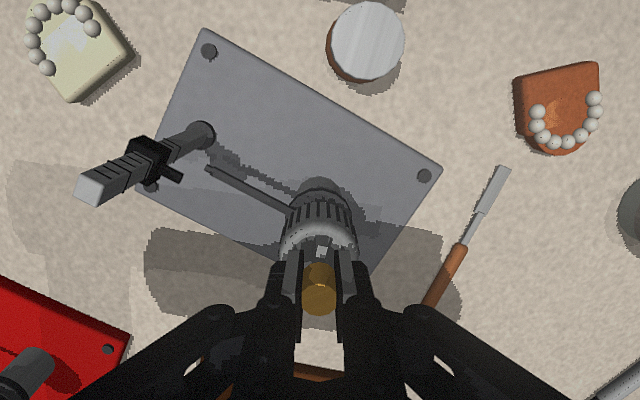

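The head is gripped with nothing pressing elsewhere. Pulling gently.

```bash
python3 -m jog '[{"hand":5,"dx":0,"dy":0,"dz":-2,"rx":0,"ry":0,"rz":0},{"hand":5,"dx":0,"dy":0,"dz":-2,"rx":0,"ry":0,"rz":0},{"hand":5,"dx":0,"dy":0,"dz":-3,"rx":0,"ry":0,"rz":0},{"hand":5,"dx":0,"dy":0,"dz":-3,"rx":0,"ry":0,"rz":0}]'
python3 -m jog '[{"hand":5,"dx":0,"dy":0,"dz":-4,"rx":0,"ry":0,"rz":0},{"hand":5,"dx":0,"dy":0,"dz":-4,"rx":0,"ry":0,"rz":0},{"hand":5,"dx":0,"dy":0,"dz":-4,"rx":0,"ry":0,"rz":0},{"hand":5,"dx":0,"dy":0,"dz":-3,"rx":0,"ry":0,"rz":0},{"hand":5,"dx":0,"dy":0,"dz":0,"rx":0,"ry":0,"rz":0}]'
cat > m.py <<'E'
from h import *
import sys
np.set_printoptions(precision=1,suppress=True)
s=arm.read_state();print(s["position"],s["contact_force"],s["gripper_width"])
d=cam("wrist");im=d["img"];P=world(d);cv2.imwrite(sys.argv[1],im[:,:,::-1])
a=np.deg2rad(70);ey=np.array([np.cos(a),np.sin(a)]);ex=np.array([ey[1],-ey[0]])
G=P.copy();D=P[...,:2]-[587.8,-134.9];G[...,0]=D@ex;G[...,1]=D@ey
print("tab",(m:=(G[...,1]>78)&(G[...,1]<84)&(abs(G[...,0])<1.2)&(G[...,2]>80)&(G[...,2]<130)).sum(),np.median(G[m],0))
print("ptr",(m:=(G[...,1]>40)&(G[...,1]<71)&(abs(G[...,0])<2)&(G[...,2]>60)&(G[...,2]<130)).sum(),np.median(G[m],0),[np.median(G[m&(G[...,1]>b)&(G[...,1]<b+8)][:,2]) for b in (40,48,56,63)])
E
python3 m.py pics/w14.png
```

```text
clock: 11.62
position: [587.2, -134.9, 126.4]
ee_rot: [0.765, -0.644, -0.001, 0.0]
contact_force: [2.2, -0.6, -7.9]
gripper_width: 13.9
clock: 12.03
position: [587.2, -134.9, 142.7]
ee_rot: [0.765, -0.644, -0.0, 0.0]
contact_force: [0.5, -0.4, -8.8]
gripper_width: 13.9
[ 587.2 -134.9  142.7] [ 0.5 -0.4 -8.8] 13.89406080500794
tab 40 [-0.1 81.2 98.4]
ptr 366 [ 0.1 55.8 92.4] [np.float64(92.55675096281621), np.float64(92.34975179204542), np.float64(92.43035931869454), np.float64(92.49058221264161)]
```

View pics/w14.png

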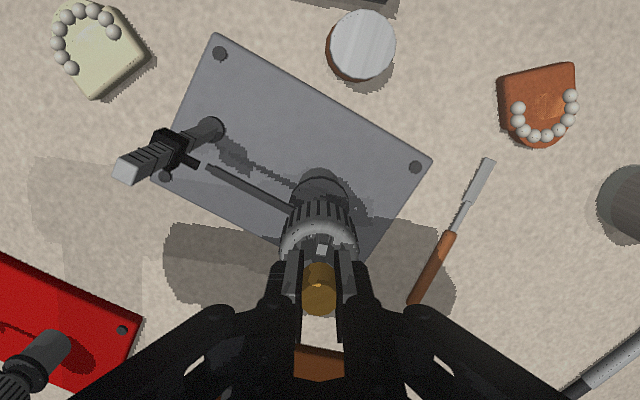

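The rod is following (force -8.8 N). The pointer reads 92.4 against 98.4 for the tab, so 6 mm more.

```bash
python3 -m jog '[{"hand":5,"dx":0,"dy":0,"dz":-2,"rx":0,"ry":0,"rz":0},{"hand":5,"dx":0,"dy":0,"dz":-2,"rx":0,"ry":0,"rz":0},{"hand":5,"dx":0,"dy":0,"dz":-2,"rx":0,"ry":0,"rz":0},{"hand":5,"dx":0,"dy":0,"dz":0,"rx":0,"ry":0,"rz":0},{"hand":5,"dx":0,"dy":0,"dz":0,"rx":0,"ry":0,"rz":0}]'
python3 m.py pics/w15.png; python3 -c '
from h import *
d=cam("wrist");crop(d,(190,170),(80,60),"pics/w15c.png",5)
d=cam("scene");crop(d,(268,195),(60,45),"pics/sc15.png")'
```

```text
clock: 12.5
position: [587.2, -134.9, 148.2]
ee_rot: [0.765, -0.644, -0.0, 0.0]
contact_force: [1.9, -0.9, -9.7]
gripper_width: 13.7
[ 587.2 -134.9  148.2] [ 1.9 -0.9 -9.7] 13.65079500000423
tab 47 [ 0.1 81.  98.6]
ptr 374 [ 0.1 56.  97.9] [np.float64(97.97301825433004), np.float64(98.0609588420275), np.float64(97.90250181064309), np.float64(97.87721023318622)]
```

View pics/w15c.png

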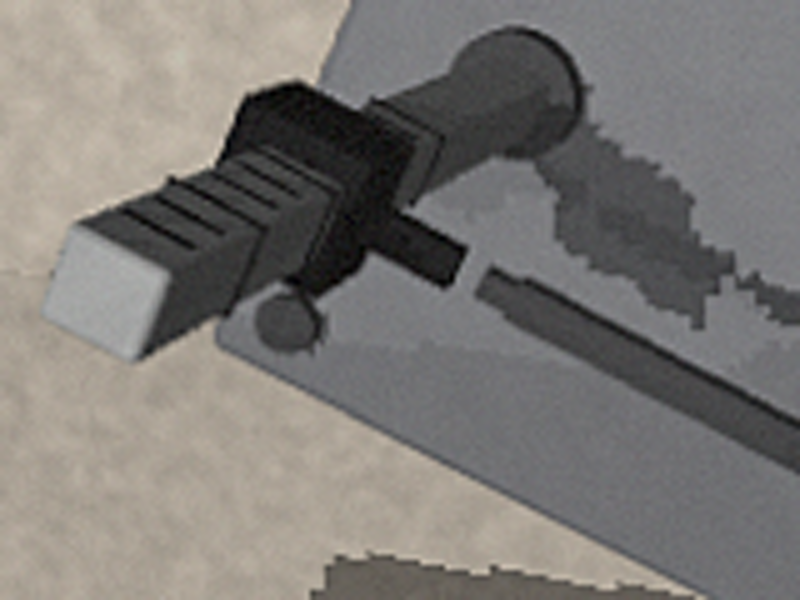

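View pics/w15.png

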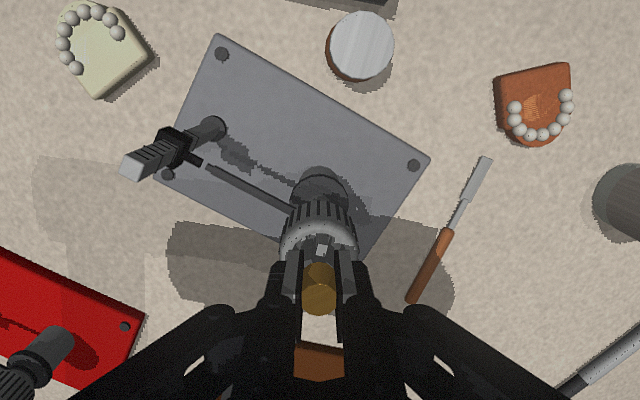

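View pics/sc15.png

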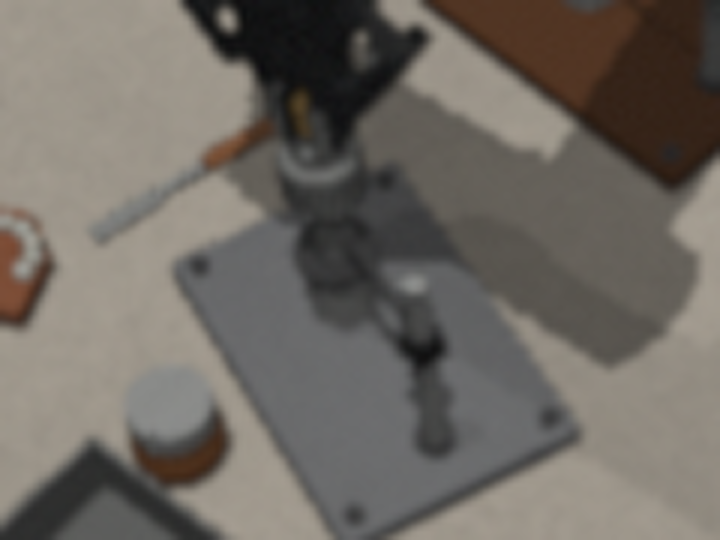

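Pointer and tab tips are in line. One 0.6 mm trim, then settle and confirm.

```bash
python3 -m jog '[{"hand":5,"dx":0,"dy":0,"dz":-0.6,"rx":0,"ry":0,"rz":0},{"hand":5,"dx":0,"dy":0,"dz":0,"rx":0,"ry":0,"rz":0},{"hand":5,"dx":0,"dy":0,"dz":0,"rx":0,"ry":0,"rz":0},{"hand":5,"dx":0,"dy":0,"dz":0,"rx":0,"ry":0,"rz":0},{"hand":5,"dx":0,"dy":0,"dz":0,"rx":0,"ry":0,"rz":0}]'
python3 m.py pics/w16.png; python3 m.py pics/w17.png
python3 -c 'from bench import arm; print(arm.job_done())'
```

```text
clock: 13.07
position: [587.3, -134.9, 148.7]
ee_rot: [0.765, -0.644, -0.0, 0.0]
contact_force: [1.1, -0.1, -9.8]
gripper_width: 14.1
[ 587.3 -134.9  148.7] [ 1.1 -0.1 -9.8] 14.051373331020459
tab 43 [-0.3 81.1 98.2]
ptr 377 [ 0.1 55.5 98.5] [np.float64(98.5708600214759), np.float64(98.48279596580981), np.float64(98.53131200120578), np.float64(98.57361284064885)]
[ 587.3 -134.9  148.8] [ -0.1  -0.3 -10.7] 13.797422251785026
tab 43 [-0.  80.8 98.4]
ptr 358 [ 0.  55.4 98.4] [np.float64(98.49949517191504), np.float64(98.43549394460774), np.float64(98.45314314000808), np.float64(98.45314314000808)]
the job is handed in; nothing more can be done
None
```

I turned the grey gauge's sleeve clockwise to its end stop. I then gripped the pin by its brass head only, pulled the rod up to the index tab, and handed the job in at about 13 s while still holding. The interface gave no verdict.

- **Sleeve:** the wrist torque jumped to about 1.25 N·m after roughly 1.17 rad of turn, and then the pads slipped on the knurl. I took this as the end stop. I had no direct reading of the sleeve angle.
- **Pull:** the rod followed the pin, so the jaws hold. The upward pull met about 10 N, which matches the spring and leaves no sign of the robot touching the rod.
- **Level:** in the last two wrist-camera depth readings the pointer's top stood at 98.5 and 98.4 mm, and the tab's at 98.2 and 98.4 mm. That is within 0.3 mm, and the arm's position held steady to 0.1 mm.
- **Clearance:** the fingertips were about 8 to 9 mm above the sleeve top, worked out from the tool height. The tab and the nearby items showed no visible shift in the wrist and scene pictures. I did not measure every bystander.

The gripper opening read 2 to 3 mm below the stated diameters on both the sleeve and the head, but the grips held. My first batch of moves was refused, because every row needs all its keys; nothing moved.

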